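# Thread the plunger into the switch tester and hold it

## Task

Take the steel plunger with the blue grip from the rod rack and thread it straight down through the upper bushing of the switch tester and on through the lower one. Finish still holding it, with its foot showing below the lower bushing but clear of the switch underneath, hanging freely and not jammed sideways, so that I can fit the stop collar; never let it touch the switch or the board. Leave everything else on the bench where it is.

Things in the scene. Friction and masses are not known exactly. Their poses are not given: they have to be found in the camera images.
- plunger: bright steel rod, 12 mm in diameter, chamfered foot (flat 9 mm wide), on its top a cylindrical blue knurled grip 20 mm in diameter, 36 mm long, from 125 to 161 mm above the foot; 161 mm long in all, 0.10 to 0.17 kg. Origin: centre of the foot's end face; z runs up to the grip. At the start it stands upright in one of the rack's holes, its foot 10 mm above the table
- plunger_grip (a point): centre of the plunger's blue grip, 143 mm above its foot
- stand: switch tester, fixed: base plate 130 x 190 x 12 mm (y -62 to 128), steel column 30 mm in diameter at y = +90 mm, its cap 152 mm high, and two level aluminium arms from it, each with an upright brass bushing at its end (boss 40 mm in diameter). Origin: on the bushings' common vertical axis, at table height; z up, y towards the column. Clamp levers stick out beyond the column, lower than its cap
- upper_mouth (a point): centre of the upper bushing's top face, 146 mm above the table; underside at 123 mm. Both bushings: 23 mm long, 14 mm bore, at the top a 45 degree countersink 4 mm deep and 22 mm wide, flange 33 mm in diameter
- lower_mouth (a point): centre of the lower bushing's top face, 87 mm above the table, straight below the upper one
- lower_exit (a point): centre of the lower bushing's underside, 64 mm above the table
- switch_top (a point): top of the red key of the push switch under the bushings, on their axis, 31 mm above the table
- board: the board nest fixed on the tester's base under the bushings: aluminium block 76 mm square with a green circuit board 58 mm square and the black switch with the red key on it; its parts rise to at most 31 mm. Origin: same as the tester's
- rack: the rod rack: fixed grey plastic block 60 x 170 x 42 mm with three round vertical holes in a row along its y, at y = -55, 0 and +55 mm, 13 mm in diameter and 32 mm deep. Origin: centre of its underside on the table. Plunger, spare plunger and nut driver stand in the holes, in any order
- spare: a spare plunger of the same size in brass with a red grip, standing in the rack; origin at its foot. Stays where it is
- nutdriver: nut driver standing in the rack: dark 12 mm shank, bulbous yellow handle 26 mm in diameter, 152 mm long; origin at its foot. Stays where it is
- coffee: paper coffee cup with a white lid, 84 mm in diameter, 104 mm high; origin at its foot; a bystander
- bottle: pale teal drinking bottle, 66 mm in diameter, 221 mm high; origin at its foot; a bystander
- phone: black phone lying flat, 148 x 72 x 9 mm; origin at the centre of its underside; a bystander
- reel: solder reel standing on its flange, 60 mm in diameter, 46 mm high; origin at the centre of its underside; a bystander
- cutters: green-handled side cutters lying flat, about 150 x 52 x 12 mm; origin under the middle; a bystander
- collar: black stop collar lying flat, 26 mm in diameter, 11 mm high; origin at the centre of its underside; a bystander, to be fitted later by the person

How it is judged:
By the outcome, as a careful person would: the job done as asked, in the order asked, and still so for the second after the job is handed in, while the arm keeps its last pose, push and grip.
It also fails if it takes over 51 s, if anything falls off the work surface, if the arm or the gripper's body presses on something with over 40 N, if the wrist force passes 120 N, or if a joint passes its speed limit or range.

## Robot

A 6-joint arm with a two-finger parallel gripper is mounted at the origin on the work surface. World frame = base frame: x ahead of the robot, y to its left, z up, the work surface at z = 0. Lengths are in m, angles in rad, forces in N, time in s.
With the tool pointing down it reaches from about 0.3 to 1 m from the base axis. Payload 5.1 kg.
Tool frame: the origin (TCP) lies at the very end of the fingers, on their centre line; the grasp point (between the pads) lies env.grip_point_offset behind it (env.grip_point_offset is the distance from the TCP to the grasp point, in m); z points along the fingers, y is the line along which they close (so a half turn about z gives the same grasp; the last joint's range is limited). The gripper opens to 95 mm and grips with 3 to 60 N. Pads are 20 mm wide; open, the fingers measure 119 mm over their backs; the gripper's body (75 mm by 180 mm) begins 59 mm behind the grasp point.
Start: joints at [1.023, 0.124, 1.65, -0, 1.367, -0.083], TCP at [0.291, 0.581, 0.215] pointing down, gripper open.
Joint ranges: [-2.61, 2.61], [-1.02, 2.33], [0.03, 2.71], [-1.35, 4.49], [0.32, 2.68], [-2.91, 2.91]. Speed limits (rad/s): [2.57, 2.57, 3.14, 3.14, 3.14, 3.14].

## Interface

Orientations are given as a unit quaternion [x, y, z, w].
In Python, from station import sensors, vision, job, env gives the robot as it stands.
- The arm moves only by the tool drive_tool, never from a script. Its argument "plan" is a list of rows, each an object with "linear": the shift along the world's x, y, z in m, a list of three; "rotation": the turn, a rotation vector about the world's x, y, z in degrees, a list of three; "claw": the finger opening in m, from 0 to 0.0951. In form: [{"linear": [x, y, z], "rotation": [wx, wy, wz], "claw": claw}, ...]. A call has 1 to 5 rows; each row is the pose to reach, as a shift and turn from the pose commanded when the call began; what a row does not reach only later rows make up. A row lasts 1/8 s, in which the tool goes at most 62.5 mm and 10.7 degrees, less where a joint would pass 70% of its speed; a pose out of reach is approached as far as the arm can. A call with a gripper value outside its range is refused whole. The fingers move at their own pace and stop on an object; "force" is the grip in N (left out, the last holds). Time passes only in rows, so rows that repeat a pose let the fingers close. It gives the time, the measured TCP pose, the force, the opening and the grip force at its end, in the units of the state.
- sensors.sense(): the state, without advancing time (a new reading comes with each control period).
- vision.camera(name): name is "scene" or "top" or "wrist"; returns (picture, depth): 480x640x3 uint8, red, green, blue; 480x640 float32, m along the optical axis (not along the pixel's ray), 0 where there is no reading.
- vision.camera_info(name): a dict with "vfov" (degrees; the focal length in pixels is half the picture's height over the tangent of half this angle, whatever the lens; pixels are square), "cx", "cy" (the principal point, pixels), "world_to_cam" (4x4, takes a point from world to camera coordinates); the wrist camera has in their place "hand_eye" (4x4, takes a point from camera to tool coordinates, whose origin is the TCP and whose axes are the flange's). Camera axes: x right, y down, z forward; pixel columns grow to the right and rows downward; lengths in m; the calibration is good to about 2 mm. A picture is of the moment at which its call begins: read the wrist's pose just before it. camera_info takes no time and is no camera call.
- job.job_done(): hands the job in; it is judged then, once.
The state is a dict: "time_s": time; "joint_positions": joint angles; "joint_vel": joint speeds; "tau": joint torques, N m; "eef_pos": TCP position; "tcp_rot": TCP orientation; "ft_force": force on the tool from outside, world axes, zero at the start; "wrist_torque": the same for the moment, N m; "grip_width": finger opening in m; "gripper_force": force on a finger pad.
Only numpy, scipy, OpenCV 4.12 (cv2) and the standard library are available. Lean on these libraries where they do the work, as an engineer would, in place of code of your own. Each camera call takes 0.05 s, during which the arm holds its last target. There are 200 camera calls.

## Working session

There is one attempt and no reset: what is moved stays moved. The work goes in short steps, Python scripts to look and compute and a tool call to move; the robot and the scene stay as the last step left them, time stands still between calls to the robot, and variables do not carry over. Pictures are saved under pics/ and viewed, at most 10 in all, crops included, and the job is handed in when it is done.

Besides the shell and the picture viewer there is one more tool, called after "Call:" as name(argument=value, ...) on one line, values as JSON. drive_tool: Moves the arm, as the interface text tells. Its arguments: {"type":"object","properties":{"plan":{"type":"array","items":{"type":"object","properties":{"linear":{"type":"array","items":{"type":"number"}},"rotation":{"type":"array","items":{"type":"number"}},"claw":{"type":"number"}}}},"force":{"type":"number"}},"required":["plan"]}

```bash
ls; mkdir -p pics
python3 - <<'E'
from station import sensors, vision, env
import cv2,numpy as np
s=sensors.sense(); print(s); print(env.grip_point_offset)
for n in("scene","top","wrist"):
    p,d=vision.camera(n); cv2.imwrite(f"pics/{n}0.png",p[...,::-1]); np.savez(f"{n}0.npz",p=p,d=d)
    i=vision.camera_info(n); print(n,{k:(np.round(v,4).tolist()) for k,v in i.items() if k!='name'}, (d==0).mean())
E
```

```text
pics
{'time_s': 0.0, 'joint_positions': array([ 1.02340616e+00,  1.24494665e-01,  1.65163363e+00,  3.08662687e-05,
        1.36749365e+00, -8.26176654e-02]), 'joint_vel': array([ 0.000227  ,  0.00105301, -0.0009134 , -0.00062187, -0.00112951,
        0.00027046]), 'tau': array([-1.15301932e-04, -4.17607892e+01, -3.59926486e+01,  7.75235100e-02,
        4.93600429e-02, -1.89170933e-04]), 'eef_pos': array([0.29104484, 0.58050106, 0.21341767]), 'tcp_rot': array([ 2.30303211e-01,  9.73118390e-01, -9.60036394e-04, -3.28725674e-04]), 'ft_force': array([-0.28625006,  0.63441279, -0.03347689]), 'wrist_torque': array([ 0.02554761, -0.01304195, -0.02615909]), 'gripper_force': 0.0, 'grip_width': 0.0951091830997102}
0.0188
scene {'vfov': 52.2928, 'cx': 319.0385, 'cy': 239.5473, 'world_to_cam': [[0.5559, 0.8312, 0.0028, -0.3364], [0.5648, -0.3752, -0.735, -0.2448], [-0.6099, 0.4102, -0.6781, 1.5745], [0.0, 0.0, 0.0, 1.0]]} 0.003837890625
top {'vfov': 56.186, 'cx': 322.3803, 'cy': 244.5933, 'world_to_cam': [[0.0089, -0.9999, -0.0075, 0.0179], [-0.9964, -0.0083, -0.0844, 0.5831], [0.0843, 0.0082, -0.9964, 1.3886], [0.0, 0.0, 0.0, 1.0]]} 0.003942057291666667
wrist {'vfov': 68.6909, 'cx': 313.8497, 'cy': 238.6452, 'hand_eye': [[-0.0004, -0.9717, -0.236, 0.0668], [1.0, -0.0004, -0.0001, 0.0006], [-0.0, -0.236, 0.9717, -0.1705], [0.0, 0.0, 0.0, 1.0]]} 0.046956380208333336
```

View pics/scene0.png

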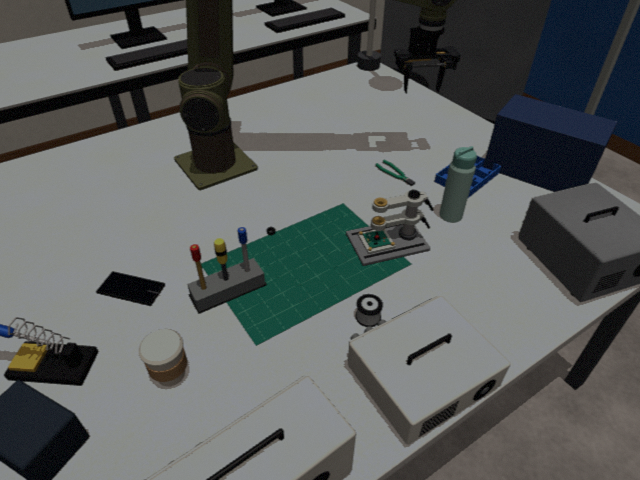

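View pics/top0.png

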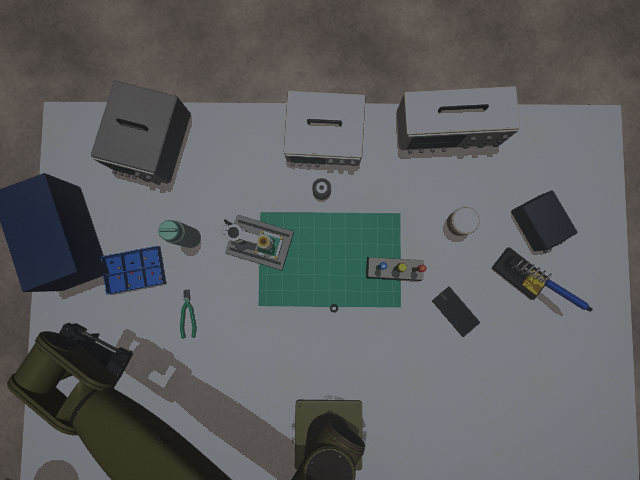

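The blue plunger is at the +y end of the rack: (382,267) in the top view and (242,232) in the scene view. The tester's upper bushing is at (265,240) in top and (381,202) in scene.

```bash
cat > h.py <<'E'
import numpy as np,cv2
from station import vision
from scipy.spatial.transform import Rotation as R
def cam(name,s=None):
    i=vision.camera_info(name); f=240/np.tan(np.radians(i["vfov"])/2)
    if name=="wrist":
        T=np.eye(4);T[:3,:3]=R.from_quat(s["tcp_rot"]).as_matrix();T[:3,3]=s["eef_pos"]
        M=T@np.array(i["hand_eye"])
    else: M=np.linalg.inv(i["world_to_cam"])
    return f,i["cx"],i["cy"],M
def ray(c,u,v):
    f,cx,cy,M=c; d=M[:3,:3]@np.array([(u-cx)/f,(v-cy)/f,1.]); return M[:3,3],d
def onplane(c,u,v,z):
    o,d=ray(c,u,v); return o+d*(z-o[2])/d[2]
def cloud(c,d):
    f,cx,cy,M=c; v,u=np.mgrid[:480,:640]
    P=np.stack([(u-cx)/f*d,(v-cy)/f*d,d],-1)
    return P@M[:3,:3].T+M[:3,3]
def tri(c1,p1,c2,p2):
    A=[];b=[];A=np.zeros((3,3));b=np.zeros(3)
    for c,p in((c1,p1),(c2,p2)):
        o,d=ray(c,*p);d/=np.linalg.norm(d);N=np.eye(3)-np.outer(d,d);A+=N;b+=N@o
    return np.linalg.solve(A,b)
def hsv(p): return cv2.cvtColor(p,cv2.COLOR_RGB2HSV)
E
python3 - <<'E'
from h import *
roi={"top":{"blue":(370,255,395,280),"stand":(215,205,300,280),"rack":(355,245,435,290)},"scene":{"blue":(230,220,255,275),"stand":(340,180,440,265),"rack":(180,220,275,310)}}
for n in roi:
    z=np.load(f"{n}0.npz");c=cam(n);P=cloud(c,z["d"]);H=hsv(z["p"])
    def sub(k):
        a,b,e,f=roi[n][k];m=np.zeros((480,640),bool);m[b:f,a:e]=1;return m
    m=sub("blue")&(H[...,0]>100)&(H[...,0]<130)&(H[...,1]>120)
    q=P[m];print(n,"blue n",m.sum(),"uv",np.argwhere(m).mean(0)[::-1],"z",np.percentile(q[:,2],[2,50,98]),"xyz",q.mean(0))
    t=m&(P[...,2]>.165);uv=np.argwhere(t).mean(0)[::-1];print(" top",t.sum(),uv,onplane(c,*uv,.171))
    s=sub("stand");H0=H[...,0]
    br=s&(H0>10)&(H0<30)&(H[...,1]>90)&(P[...,2]>.125)
    print(" brass",br.sum(),np.argwhere(br).mean(0)[::-1],P[br].mean(0) if br.any() else 0)
    cap=s&(abs(P[...,2]-.15)<.006);print(" z~.15",cap.sum(),P[cap].mean(0))
    r=sub("rack")&(abs(P[...,2]-.042)<.005)
    rc=cv2.minAreaRect(P[r][:,:2].astype(np.float32));print(" rack",rc,)
    r=s&(abs(P[...,2]-.012)<.004);rc=cv2.minAreaRect(P[r][:,:2].astype(np.float32));print(" base",rc)
    for k in("stand","blue"):
        a,b,e,f=roi[n][k];cv2.imwrite(f"pics/c_{n}_{k}.png",cv2.resize(z["p"][b:f,a:e,::-1],None,fx=5,fy=5,interpolation=0))
E
```

```text
top blue n 35 uv [382.57142857 265.51428571] z [0.15240166 0.17138485 0.57852487] xyz [ 0.51167552 -0.1434492   0.20521085]
 top 31 [382.80645161 265.38709677] [ 0.5134187 -0.148138   0.171    ]
 brass 80 [262.8625 240.825 ] [0.58068964 0.19099092 0.16126237]
 z~.15 261 [0.59826932 0.24656511 0.14787823]
 rack ((0.5105965733528137, -0.20455089211463928), (0.17113515734672546, 0.06010470911860466), 86.91287231445312)
 base ((0.5901528596878052, 0.2312486618757248), (0.2647990584373474, 0.23638786375522614), 89.39966583251953)
scene blue n 99 uv [242.1010101  235.43434343] z [0.13702678 0.15724296 0.17124264] xyz [ 0.52156511 -0.15061385  0.1570444 ]
 top 36 [241.47222222 230.86111111] [ 0.52186516 -0.15070593  0.171     ]
 brass 91 [380.18681319 202.18681319] [0.59174024 0.18755941 0.15113035]
 z~.15 141 [0.60282777 0.24855397 0.14827569]
 rack ((0.5136883854866028, -0.20199993252754211), (0.17070068418979645, 0.06514102965593338), 86.16818237304688)
 base ((0.5640383362770081, 0.3280712366104126), (0.20787039399147034, 0.43646299839019775), 17.315221786499023)
```

Call:
drive_tool(plan=[{"linear":[0.01,-0.01,0.04],"rotation":[0,0,-3],"claw":0.095},{"linear":[0.03,-0.04,0.08],"rotation":[0,0,-9],"claw":0.095},{"linear":[0.065,-0.085,0.092],"rotation":[0,0,-17],"claw":0.095},{"linear":[0.105,-0.135,0.092],"rotation":[0,0,-25.5],"claw":0.095},{"linear":[0.145,-0.185,0.092],"rotation":[0,0,-34],"claw":0.095}])

```text
time_s: 0.78
eef_pos: [0.4353, 0.3969, 0.3067]
tcp_rot: [0.507, 0.862, 0.0, 0.0]
ft_force: [0.5, -0.2, 0.4]
grip_width: 0.0952
gripper_force: 0.0
```

Call:
drive_tool(plan=[{"linear":[0.04,-0.05,0],"rotation":[0,0,-8.5],"claw":0.095},{"linear":[0.08,-0.1,0],"rotation":[0,0,-17],"claw":0.095},{"linear":[0.115,-0.155,0],"rotation":[0,0,-24.5],"claw":0.095},{"linear":[0.14,-0.19,0],"rotation":[0,0,-30],"claw":0.095},{"linear":[0.152,-0.205,0],"rotation":[0,0,-32.5],"claw":0.095}])

```text
time_s: 1.4
eef_pos: [0.5874, 0.1911, 0.306]
tcp_rot: [0.728, 0.686, -0.0, -0.0]
ft_force: [-0.1, -0.1, -0.0]
grip_width: 0.095
gripper_force: 0.0
```

Call:
drive_tool(plan=[{"linear":[0,0,0],"rotation":[0,0,0],"claw":0.095},{"linear":[0,0,0],"rotation":[0,0,0],"claw":0.095},{"linear":[0,0,0],"rotation":[0,0,0],"claw":0.095}])

```text
time_s: 1.78
eef_pos: [0.5857, 0.1948, 0.3068]
tcp_rot: [0.725, 0.688, 0.0, -0.0]
ft_force: [0.8, -0.7, -0.4]
grip_width: 0.0949
gripper_force: 0.0
```

```bash
cat > snap.py <<'E'
import sys
from h import *
from station import sensors
import pickle
k=sys.argv[1];s=sensors.sense();p,d=vision.camera("wrist")
pickle.dump((s,p,d),open(k+".pkl","wb"));cv2.imwrite(f"pics/{k}.png",p[...,::-1])
print(s["time_s"],s["eef_pos"],s["tcp_rot"],s["joint_positions"],abs(s["joint_vel"]).max())
E
python3 snap.py w_stand
```

```text
1.775 [0.5857395  0.19483785 0.30680012] [ 7.25313885e-01  6.88418292e-01  1.22518657e-04 -9.81555890e-05] [2.34043464e-01 1.13863664e-02 1.61533678e+00 2.93178732e-04
 1.51475595e+00 2.86211229e-01] 0.0017662465933987513
```

View pics/w_stand.png

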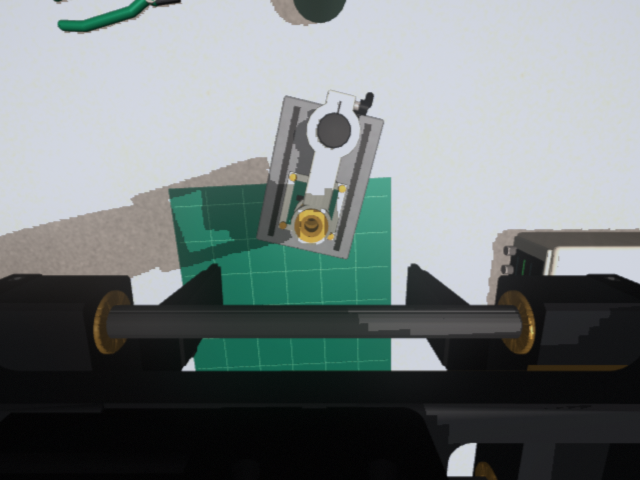

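The bushing's flange is at about (311,225), on the hand's centre line. The column cap is at about (333,130), so the arm's yaw and the clearance are both fine. I'll measure the bushing, then go to the rack.

```bash
cat > meas.py <<'E'
import sys,pickle
from h import *
def bush(k,a=280,b=200,e=340,f_=250):
    s,p,d=pickle.load(open(k+".pkl","rb"));c=cam("wrist",s);H=hsv(p);P=cloud(c,d)
    m=np.zeros((480,640),np.uint8);m[b:f_,a:e]=1
    m&=((H[...,0]>12)&(H[...,0]<32)&(H[...,1]>110)).astype(np.uint8)
    n,l,st,ce=cv2.connectedComponentsWithStats(m);i=1+st[1:,4].argmax()
    ct=max(cv2.findContours((l==i).astype(np.uint8),0,1)[0],key=cv2.contourArea)
    el=cv2.fitEllipse(cv2.convexHull(ct));mc=cv2.minEnclosingCircle(ct)
    print("ellipse",el,"circ",mc,"area",st[i],"z",np.median(P[l==i][:,2]),np.percentile(P[l==i][:,2],[5,95]))
    for uv in(el[0],mc[0]): print(onplane(c,*uv,.146)-[0,0,0], (np.linalg.inv(R.from_quat(s["tcp_rot"]).as_matrix())@(onplane(c,*uv,.146)-s["eef_pos"])))
if __name__=="__main__": bush(sys.argv[1])
E
python3 meas.py w_stand
python3 - <<'E'
import pickle,cv2
s,p,d=pickle.load(open('w_stand.pkl','rb'))
cv2.imwrite('pics/cs.png',cv2.resize(p[190:260,270:360,::-1],None,fx=8,fy=8,interpolation=0))
E
```

```text
ellipse ((310.966552734375, 225.42030334472656), (33.00386428833008, 33.12522888183594), 60.74791717529297) circ ((310.96429443359375, 225.5), 16.738666534423828) area [295 209  33  34 859] z 0.1457090150587001 [0.08575121 0.14731884]
[0.58227725 0.1945056  0.146     ] [-0.0005627  -0.00344444  0.16079986]
[0.58227082 0.19442765 0.146     ] [-0.00064089 -0.00344679  0.16079984]
```

View pics/cs.png

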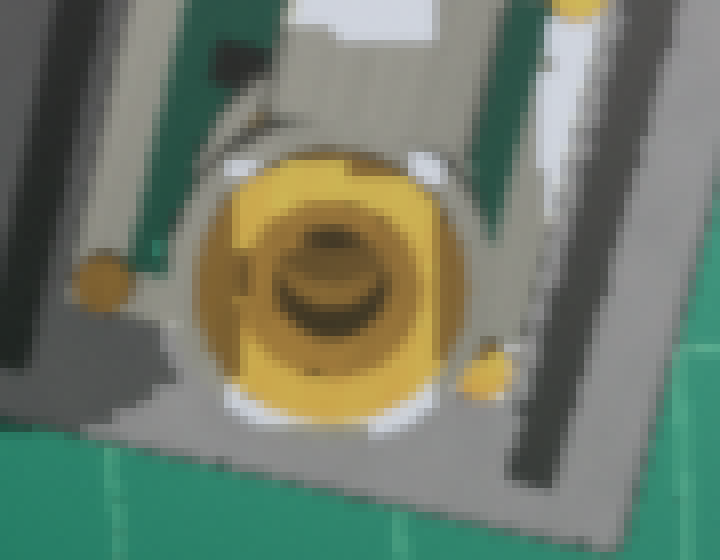

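Call:
drive_tool(plan=[{"linear":[-0.005,-0.04,0.02],"rotation":[0,0,0],"claw":0.095},{"linear":[-0.015,-0.095,0.024],"rotation":[0,0,0],"claw":0.095},{"linear":[-0.03,-0.155,0.024],"rotation":[0,0,0],"claw":0.095},{"linear":[-0.045,-0.215,0.024],"rotation":[0,0,0],"claw":0.095},{"linear":[-0.06,-0.27,0.024],"rotation":[0,0,0],"claw":0.095}])

```text
time_s: 2.45
eef_pos: [0.5257, -0.0775, 0.331]
tcp_rot: [0.726, 0.688, 0.0, 0.0]
ft_force: [-0.1, -0.4, 0.9]
grip_width: 0.0949
gripper_force: 0.0
```

Call:
drive_tool(plan=[{"linear":[-0.008,-0.045,0],"rotation":[0,0,0],"claw":0.095},{"linear":[-0.012,-0.073,0],"rotation":[0,0,0],"claw":0.095},{"linear":[-0.012,-0.073,0],"rotation":[0,0,0],"claw":0.095},{"linear":[-0.012,-0.073,0],"rotation":[0,0,0],"claw":0.095},{"linear":[-0.012,-0.073,0],"rotation":[0,0,0],"claw":0.095}])

```text
time_s: 3.08
eef_pos: [0.5147, -0.1483, 0.3307]
tcp_rot: [0.725, 0.688, 0.0, 0.0]
ft_force: [-0.6, 0.2, 0.2]
grip_width: 0.0952
gripper_force: 0.0
```

```bash
python3 snap.py w_rack
```

```text
3.075 [ 0.51474783 -0.14832545  0.33074254] [7.25479001e-01 6.88244289e-01 1.36775196e-04 9.36041428e-06] [-3.80908841e-01 -1.77576003e-01  1.75355576e+00  2.40739459e-04
  1.56548164e+00 -3.28246184e-01] 0.003122359749182087
```

View pics/w_rack.png

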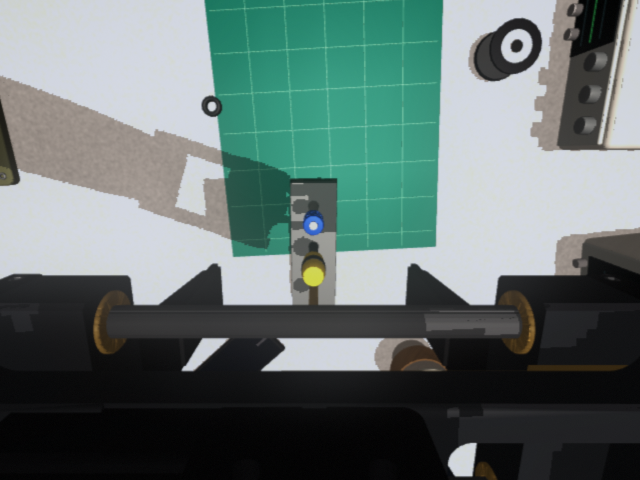

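In this view the blue grip's top is at about (313,224). The nut driver is behind it at (313,275), so closing along image x (world x) is clear of it.

Run:
```python
import pickle
from h import *
s,p,d=pickle.load(open("w_rack.pkl","rb"));c=cam("wrist",s);H=hsv(p);P=cloud(c,d)
m=np.zeros((480,640),bool);m[195:250,290:340]=1
b=m&(H[...,0]>98)&(H[...,0]<130)&(H[...,1]>90)
t=m&(P[...,2]>.166)&(P[...,2]<.18)
for nm,q in(("blue",b),("top",t)):
    ct=max(cv2.findContours(q.astype(np.uint8),0,1)[0],key=cv2.contourArea)
    print(nm,q.sum(),cv2.fitEllipse(cv2.convexHull(ct)),cv2.minEnclosingCircle(ct),np.median(P[q][:,2]))
    for uv in(cv2.fitEllipse(cv2.convexHull(ct))[0],cv2.minEnclosingCircle(ct)[0]):
        w=onplane(c,*uv,.171);print(w,np.linalg.inv(R.from_quat(s["tcp_rot"]).as_matrix())@(w-s["eef_pos"]))
k=m&(abs(P[...,2]-.042)<.004)
m2=np.zeros((480,640),bool);m2[170:305,270:360]=1
k=m2&(abs(P[...,2]-.042)<.004);print(cv2.minAreaRect(P[k][:,:2].astype(np.float32)))
cv2.imwrite('pics/cr.png',cv2.resize(p[170:310,260:370,::-1],None,fx=4,fy=4,interpolation=0))
```

```text
blue 372 ((312.9560852050781, 222.35276794433594), (21.655778884887695, 25.1459903717041), 179.8603057861328) ((313.0, 222.0), 12.369417190551758) 0.17068101541361533
[ 0.51339842 -0.14557567  0.171     ] [ 0.00264529 -0.00152453  0.15974273]
[ 0.51345879 -0.14523496  0.171     ] [ 0.00298871 -0.00148218  0.1597428 ]
top 346 ((312.6029357910156, 224.13601684570312), (20.658592224121094, 20.878204345703125), 112.64379119873047) ((312.6212158203125, 224.08712768554688), 10.553689002990723) 0.17136874404801195
[ 0.5129673  -0.14729386  0.171     ] [ 0.00090679 -0.0018646   0.15974233]
[ 0.51298736 -0.14724713  0.171     ] [ 0.00095451 -0.00184703  0.15974235]
((0.5097457766532898, -0.20334309339523315), (0.16969673335552216, 0.06005454808473587), 86.90967559814453)
```

View pics/cr.png

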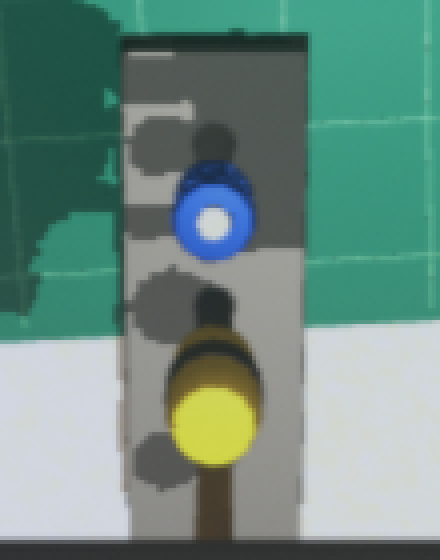

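Call:
drive_tool(plan=[{"linear":[-0.0018,0.001,-0.03],"rotation":[0,0,0],"claw":0.095},{"linear":[-0.0018,0.001,-0.08],"rotation":[0,0,0],"claw":0.095},{"linear":[-0.0018,0.001,-0.13],"rotation":[0,0,0],"claw":0.08},{"linear":[-0.0018,0.001,-0.175],"rotation":[0,0,0],"claw":0.06},{"linear":[-0.0018,0.001,-0.1965],"rotation":[0,0,0],"claw":0.05}], force=10)

```text
time_s: 3.75
eef_pos: [0.5111, -0.147, 0.1308]
tcp_rot: [0.726, 0.688, -0.001, -0.002]
ft_force: [0.1, -0.9, -0.2]
grip_width: 0.0703
gripper_force: 0.0
```

Call:
drive_tool(plan=[{"linear":[0,0,0],"rotation":[0,0,0],"claw":0.04},{"linear":[0,0,0],"rotation":[0,0,0],"claw":0.03},{"linear":[0,0,0],"rotation":[0,0,0],"claw":0.025},{"linear":[0,0,0],"rotation":[0,0,0],"claw":0.025}])

```text
time_s: 4.25
eef_pos: [0.5134, -0.1488, 0.1355]
tcp_rot: [0.726, 0.688, 0.0, 0.001]
ft_force: [-0.5, -0.9, 1.0]
grip_width: 0.0307
gripper_force: 0.0
```

Call:
drive_tool(plan=[{"linear":[0,0,0],"rotation":[0,0,0],"claw":0.018},{"linear":[0,0,0],"rotation":[0,0,0],"claw":0.012},{"linear":[0,0,0],"rotation":[0,0,0],"claw":0.01},{"linear":[0,0,0],"rotation":[0,0,0],"claw":0.01}])

```text
time_s: 4.75
eef_pos: [0.5131, -0.1487, 0.1347]
tcp_rot: [0.726, 0.688, 0.0, 0.0]
ft_force: [1.5, 0.1, 2.3]
grip_width: 0.0196
gripper_force: 10.0
```

Call:
drive_tool(plan=[{"linear":[0,0,0],"rotation":[0,0,0],"claw":0.01},{"linear":[0,0,0],"rotation":[0,0,0],"claw":0.01},{"linear":[0,0,0.01],"rotation":[0,0,0],"claw":0.01},{"linear":[0,0,0.03],"rotation":[0,0,0],"claw":0.01},{"linear":[0,0,0.06],"rotation":[0,0,0],"claw":0.01}], force=25)

```text
time_s: 5.38
eef_pos: [0.511, -0.1481, 0.1944]
tcp_rot: [0.726, 0.688, -0.001, -0.002]
ft_force: [1.0, 0.6, -1.5]
grip_width: 0.0194
gripper_force: 25.0
```

Call:
drive_tool(plan=[{"linear":[0,0,0.04],"rotation":[0,0,0],"claw":0.01},{"linear":[0,0,0.08],"rotation":[0,0,0],"claw":0.01},{"linear":[0,0,0.11],"rotation":[0,0,0],"claw":0.01},{"linear":[0,0,0.125],"rotation":[0,0,0],"claw":0.01},{"linear":[0,0,0.125],"rotation":[0,0,0],"claw":0.01}])

```text
time_s: 6.0
eef_pos: [0.5126, -0.1486, 0.3204]
tcp_rot: [0.726, 0.688, 0.0, 0.001]
ft_force: [-0.1, 0.2, -0.9]
grip_width: 0.0197
gripper_force: 25.0
```

Call:
drive_tool(plan=[{"linear":[0,0,0],"rotation":[0,0,0],"claw":0.01},{"linear":[0,0,0],"rotation":[0,0,0],"claw":0.01},{"linear":[0,0,0],"rotation":[0,0,0],"claw":0.01}])

```text
time_s: 6.38
eef_pos: [0.5123, -0.1484, 0.318]
tcp_rot: [0.726, 0.688, -0.0, -0.001]
ft_force: [0.6, -0.3, -1.0]
grip_width: 0.0195
gripper_force: 25.0
```

```bash
python3 snap.py w_held
python3 - <<'E'
from h import *
from station import sensors
s=sensors.sense();print(s["ft_force"],s["wrist_torque"],s["grip_width"])
p,d=vision.camera("scene");q,_=vision.camera("top")
z=pickle=None
np.savez("held.npz",p=p,d=d,q=q)
cv2.imwrite("pics/held_s.png",cv2.resize(p[90:330,140:440,::-1],None,fx=2.5,fy=2.5))
E
```

```text
6.375 [ 0.51229233 -0.14843997  0.31798795] [ 7.26157697e-01  6.87527406e-01 -4.35386644e-04 -9.35273889e-04] [-3.82690290e-01 -1.78965788e-01  1.77559312e+00 -1.16738686e-05
  1.54702859e+00 -3.28051694e-01] 0.0075182358805253825
[ 0.31218504  0.57507275 -0.79655992] [-0.03168747  0.0183474  -0.04092182] 0.01983038768974792
```

View pics/held_s.png

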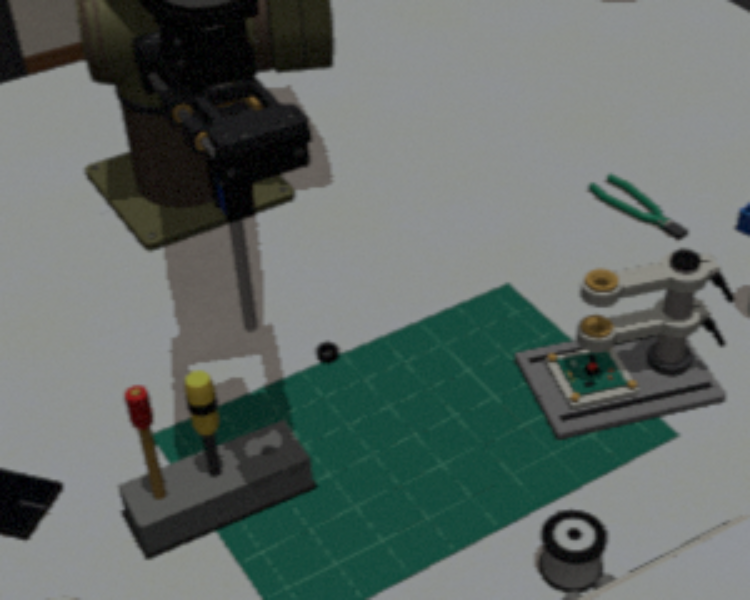

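The plunger is held upright. Its rod runs from (240,215) to (250,328) in this crop, and the spare and nut driver still stand in the rack. The foot should show in the wrist view, so I'll check there.

Run:
```python
import pickle
from h import *
s,p,d=pickle.load(open("w_held.pkl","rb"));c=cam("wrist",s);P=cloud(c,d)
Rt=R.from_quat(s["tcp_rot"]).as_matrix();Q=(P-s["eef_pos"])@Rt
m=(d>0)&(abs(Q[...,0])<.03)&(abs(Q[...,1])<.03)&(Q[...,2]>.0)&(Q[...,2]<.15)
for z in np.arange(0.0,.13,.01):
    k=m&(abs(Q[...,2]-z)<.005)
    if k.sum()>5:
        vu=np.argwhere(k);print(round(z,3),k.sum(),vu.min(0),vu.max(0),Q[k].mean(0).round(4),"u mid",vu[:,1].mean(),"ymid",(Q[k][:,1].min()+Q[k][:,1].max())/2,Q[k][:,0].max())
vu=np.argwhere(m);print(vu.min(0),vu.max(0))
cv2.imwrite('pics/ch.png',cv2.resize(p[190:330,250:380,::-1],None,fx=4,fy=4,interpolation=0))
```

```text
0.01 47 [266 305] [271 322] [ 0.0058 -0.0006  0.0124] u mid 313.7659574468085 ymid -0.0007881867231928099 0.00659491477506661
0.02 105 [261 304] [271 323] [ 0.0052 -0.0007  0.0199] u mid 313.6190476190476 ymid -0.0007869450171723862 0.006682432774434518
0.03 94 [256 304] [267 323] [ 0.0052 -0.0007  0.0299] u mid 313.67021276595744 ymid -0.0007488955462948135 0.006525883534228034
0.04 77 [251 305] [261 323] [ 0.0052 -0.0008  0.0399] u mid 313.5064935064935 ymid -0.0006085388889137174 0.006578619869049685
0.05 74 [247 305] [256 322] [ 0.0052 -0.0006  0.05  ] u mid 313.86486486486484 ymid -0.0008670654024699326 0.006713572285011787
0.06 61 [243 306] [252 322] [ 0.0052 -0.0005  0.0602] u mid 314.08196721311475 ymid -0.0005026615202476117 0.006579214063887968
0.07 54 [240 306] [248 321] [ 0.0054 -0.0011  0.0699] u mid 313.24074074074076 ymid -0.0008824630312522313 0.0066257956213987045
0.08 49 [237 306] [245 321] [ 0.0051 -0.0007  0.0801] u mid 313.734693877551 ymid -0.0008883004058960102 0.00660757459090346
0.09 44 [234 307] [241 321] [ 0.0053 -0.0004  0.0901] u mid 314.1363636363636 ymid -0.0005336755258972953 0.006622128743826191
0.1 39 [231 307] [238 321] [ 0.0052 -0.0006  0.0999] u mid 313.8974358974359 ymid -0.000511508845358642 0.006631457598556871
0.11 34 [229 307] [235 320] [ 0.0054 -0.0007  0.1094] u mid 313.7352941176471 ymid -0.0009472397560036602 0.006669734906453735
0.12 25 [227 307] [233 320] [ 0.0052 -0.0008  0.1184] u mid 313.72 ymid -0.0009121830337224458 0.00644280903277317
[227 292] [271 323]
```

View pics/ch.png

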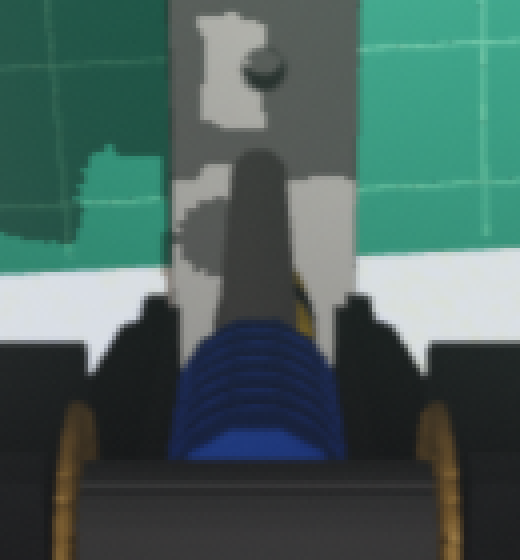

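The rod sits at about x=+0.6 mm, y=-0.7 mm in the tool frame with no tilt, and the foot shows at (314,228). Next I'll carry it over the bushing.

Call:
drive_tool(plan=[{"linear":[0.005,0.025,0.005],"rotation":[0,0,0],"claw":0.01},{"linear":[0.014,0.07,0.005],"rotation":[0,0,0],"claw":0.01},{"linear":[0.025,0.12,0.005],"rotation":[0,0,0],"claw":0.01},{"linear":[0.036,0.175,0.005],"rotation":[0,0,0],"claw":0.01},{"linear":[0.047,0.228,0.005],"rotation":[0,0,0],"claw":0.01}])

```text
time_s: 7.15
eef_pos: [0.5598, 0.0811, 0.3243]
tcp_rot: [0.726, 0.687, 0.0, 0.0]
ft_force: [0.4, -0.1, -0.6]
grip_width: 0.0194
gripper_force: 25.0
```

Call:
drive_tool(plan=[{"linear":[0.01,0.045,0],"rotation":[0,0,0],"claw":0.01},{"linear":[0.017,0.08,0],"rotation":[0,0,0],"claw":0.01},{"linear":[0.022,0.104,0],"rotation":[0,0,0],"claw":0.01},{"linear":[0.0236,0.1143,-0.005],"rotation":[0,0,0],"claw":0.01},{"linear":[0.0236,0.1143,-0.02],"rotation":[0,0,0],"claw":0.01}])

```text
time_s: 7.78
eef_pos: [0.5837, 0.1936, 0.3043]
tcp_rot: [0.726, 0.688, 0.001, 0.001]
ft_force: [0.9, -0.1, -1.4]
grip_width: 0.0199
gripper_force: 25.0
```

Call:
drive_tool(plan=[{"linear":[0,0,0],"rotation":[0,0,0],"claw":0.01},{"linear":[0,0,0],"rotation":[0,0,0],"claw":0.01},{"linear":[0,0,0],"rotation":[0,0,0],"claw":0.01},{"linear":[0,0,0],"rotation":[0,0,0],"claw":0.01}])

```text
time_s: 8.28
eef_pos: [0.5834, 0.1934, 0.3048]
tcp_rot: [0.726, 0.687, 0.0, 0.0]
ft_force: [0.3, 0.2, -1.0]
grip_width: 0.0196
gripper_force: 25.0
```

```bash
python3 snap.py w_over
cat > rel.py <<'E'
import pickle,sys
from h import *
s,p,d=pickle.load(open(sys.argv[1]+".pkl","rb"));c=cam("wrist",s);P=cloud(c,d);H=hsv(p)
Rt=R.from_quat(s["tcp_rot"]).as_matrix();Q=(P-s["eef_pos"])@Rt
m=(d>0)&(abs(Q[...,0])<.015)&(abs(Q[...,1])<.015)
for z in np.arange(.03,.125,.015):
    k=m&(abs(Q[...,2]-z)<.0075)
    if k.sum()>5: print(round(z,3),k.sum(),"ymid",(Q[k][:,1].min()+Q[k][:,1].max())/2,"x",np.percentile(Q[k][:,0],95)-.006)
# flange plane points
f=(abs(P[...,2]-.146)<.0025)&(np.hypot(Q[...,0],Q[...,1])<.025)&(H[...,0]>12)&(H[...,0]<32)&(H[...,1]>90)
ct=np.concatenate(cv2.findContours(f.astype(np.uint8),0,1)[0]);hull=cv2.convexHull(ct)
print("fl",f.sum(),cv2.minEnclosingCircle(ct),cv2.fitEllipse(hull))
for uv in(cv2.minEnclosingCircle(ct)[0],cv2.fitEllipse(hull)[0]):
    w=onplane(c,*uv,.146);print(w,Rt.T@(w-s["eef_pos"]))
cv2.imwrite(f'pics/{sys.argv[1]}_c.png',cv2.resize(p[190:330,250:380,::-1],None,fx=4,fy=4,interpolation=0))
E
python3 rel.py w_over
```

```text
8.275 [0.58344    0.19342034 0.30475116] [7.26320585e-01 6.87355949e-01 3.83593666e-04 2.42637292e-04] [ 2.32819135e-01  5.64175904e-03  1.62447879e+00 -3.54384995e-05
  1.51056502e+00  2.87932549e-01] 0.005865972928514335
0.03 143 ymid -0.0007341383616176899 x 0.0005019081367467898
0.045 109 ymid -0.0008532303569892194 x 0.000518609799051605
0.06 96 ymid -0.0007121555198329032 x 0.0004124703988806627
0.075 75 ymid -0.0008565379540651993 x 0.0004632145032565675
0.09 65 ymid -0.0004922465082621186 x 0.0005523895081160192
0.105 57 ymid -0.0005879018877109044 x 0.0004226777932137774
0.12 29 ymid -0.0009227281381641262 x 0.0005275496097317004
fl 531 ((312.9262390136719, 224.3360595703125), 16.88893699645996) ((312.8861083984375, 224.17945861816406), (33.191707611083984, 33.53160095214844), 62.715789794921875)
[0.58208015 0.19444109 0.146     ] [ 0.00090879 -0.00155369  0.15875006]
[0.58205042 0.19459541 0.146     ] [ 0.00106124 -0.00159186  0.15875006]
```

View pics/w_over_c.png

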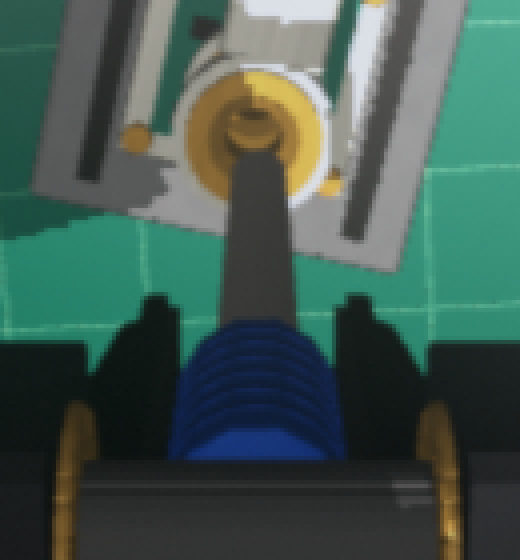

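The foot is at about (314,228), just short of the mouth centre at (313,224), so a small sideways correction is needed. I'll make it and lower to the countersink.

Call:
drive_tool(plan=[{"linear":[-0.0008,0.0006,-0.01],"rotation":[0,0,0],"claw":0.01},{"linear":[-0.0008,0.0006,-0.02],"rotation":[0,0,0],"claw":0.01},{"linear":[-0.0008,0.0006,-0.027],"rotation":[0,0,0],"claw":0.01},{"linear":[-0.0008,0.0006,-0.03],"rotation":[0,0,0],"claw":0.01},{"linear":[-0.0008,0.0006,-0.03],"rotation":[0,0,0],"claw":0.01}])

```text
time_s: 8.95
eef_pos: [0.5824, 0.1943, 0.2738]
tcp_rot: [0.726, 0.688, -0.0, -0.0]
ft_force: [1.7, -0.4, -0.8]
grip_width: 0.0192
gripper_force: 25.0
```

Call:
drive_tool(plan=[{"linear":[0,0,0],"rotation":[0,0,0],"claw":0.01},{"linear":[0,0,0],"rotation":[0,0,0],"claw":0.01},{"linear":[0,0,0],"rotation":[0,0,0],"claw":0.01}])

```text
time_s: 9.32
eef_pos: [0.5826, 0.1943, 0.2745]
tcp_rot: [0.726, 0.688, 0.0, 0.0]
ft_force: [0.1, -0.3, -1.2]
grip_width: 0.0192
gripper_force: 25.0
```

```bash
python3 snap.py w_pre; python3 rel.py w_pre
```

```text
9.325 [0.58258568 0.19433511 0.27447281] [7.26170151e-01 6.87514978e-01 2.21635079e-04 1.32629305e-04] [ 2.34583322e-01  1.50583599e-02  1.66484696e+00 -8.19715100e-06
  1.46117083e+00  2.89257698e-01] 0.003025047292929739
0.03 136 ymid -0.0007248907650825296 x 0.0005219384739954449
0.045 107 ymid -0.0008615001650627021 x 0.00045585657796815005
0.06 98 ymid -0.0007158322735553854 x 0.0004654718118581565
0.075 76 ymid -0.000873206997269651 x 0.00044378288758864515
0.09 64 ymid -0.0007641937787631575 x 0.0004496515010164225
0.105 58 ymid -0.000562491767647234 x 0.0003659442642694258
0.12 132 ymid -0.00015513084854093008 x 0.007664314168614579
fl 648 ((314.1000061035156, 232.10000610351562), 18.5801944732666) ((313.97454833984375, 231.91842651367188), (36.49875259399414, 36.95710754394531), 73.06924438476562)
[0.58221741 0.19445273 0.146     ] [ 7.93926402e-05 -4.38046521e-04  1.28472617e-01]
[0.58211708 0.19462072 0.146     ] [ 0.00024165 -0.00054741  0.12847259]
```

Call:
drive_tool(plan=[{"linear":[0.0001,-0.0002,-0.003],"rotation":[0,0,0],"claw":0.01},{"linear":[0.0001,-0.0002,-0.007],"rotation":[0,0,0],"claw":0.01},{"linear":[0.0001,-0.0002,-0.012],"rotation":[0,0,0],"claw":0.01},{"linear":[0.0001,-0.0002,-0.017],"rotation":[0,0,0],"claw":0.01},{"linear":[0.0001,-0.0002,-0.02],"rotation":[0,0,0],"claw":0.01}])

```text
time_s: 10.0
eef_pos: [0.5824, 0.1941, 0.2535]
tcp_rot: [0.726, 0.688, -0.0, -0.0]
ft_force: [0.7, 1.3, -1.4]
grip_width: 0.0197
gripper_force: 25.0
```

Call:
drive_tool(plan=[{"linear":[0,0,0],"rotation":[0,0,0],"claw":0.01},{"linear":[0,0,0],"rotation":[0,0,0],"claw":0.01},{"linear":[0,0,0],"rotation":[0,0,0],"claw":0.01}])

```text
time_s: 10.38
eef_pos: [0.5827, 0.1941, 0.2545]
tcp_rot: [0.726, 0.688, 0.0, 0.0]
ft_force: [0.2, 0.1, -1.2]
grip_width: 0.0195
gripper_force: 25.0
```

It went in without contact. I'll go on to just above the lower mouth.

Call:
drive_tool(plan=[{"linear":[0,0,-0.006],"rotation":[0,0,0],"claw":0.01},{"linear":[0,0,-0.014],"rotation":[0,0,0],"claw":0.01},{"linear":[0,0,-0.024],"rotation":[0,0,0],"claw":0.01},{"linear":[0,0,-0.033],"rotation":[0,0,0],"claw":0.01},{"linear":[0,0,-0.036],"rotation":[0,0,0],"claw":0.01}])

```text
time_s: 11.0
eef_pos: [0.582, 0.194, 0.2167]
tcp_rot: [0.726, 0.688, -0.001, -0.0]
ft_force: [0.2, -0.6, -0.8]
grip_width: 0.0196
gripper_force: 25.0
```

Call:
drive_tool(plan=[{"linear":[0,0,0],"rotation":[0,0,0],"claw":0.01},{"linear":[0,0,0],"rotation":[0,0,0],"claw":0.01},{"linear":[0,0,0],"rotation":[0,0,0],"claw":0.01}])

```text
time_s: 11.38
eef_pos: [0.5828, 0.1942, 0.2187]
tcp_rot: [0.726, 0.688, 0.0, 0.0]
ft_force: [-0.1, -0.9, -1.2]
grip_width: 0.0198
gripper_force: 25.0
```

Call:
drive_tool(plan=[{"linear":[0,0,-0.004],"rotation":[0,0,0],"claw":0.01},{"linear":[0,0,-0.008],"rotation":[0,0,0],"claw":0.01},{"linear":[0,0,-0.012],"rotation":[0,0,0],"claw":0.01},{"linear":[0,0,-0.012],"rotation":[0,0,0],"claw":0.01},{"linear":[0,0,-0.012],"rotation":[0,0,0],"claw":0.01}])

```text
time_s: 12.0
eef_pos: [0.5826, 0.1941, 0.2062]
tcp_rot: [0.726, 0.688, 0.0, 0.0]
ft_force: [0.5, 0.5, -0.5]
grip_width: 0.0196
gripper_force: 25.0
```

Call:
drive_tool(plan=[{"linear":[0,0,-0.005],"rotation":[0,0,0],"claw":0.01},{"linear":[0,0,-0.012],"rotation":[0,0,0],"claw":0.01},{"linear":[0,0,-0.02],"rotation":[0,0,0],"claw":0.01},{"linear":[0,0,-0.028],"rotation":[0,0,0],"claw":0.01},{"linear":[0,0,-0.0325],"rotation":[0,0,0],"claw":0.01}])

```text
time_s: 12.62
eef_pos: [0.5822, 0.194, 0.1726]
tcp_rot: [0.726, 0.688, -0.001, -0.0]
ft_force: [0.3, 0.9, -1.8]
grip_width: 0.0194
gripper_force: 25.0
```

Call:
drive_tool(plan=[{"linear":[0,0,0],"rotation":[0,0,0],"claw":0.01},{"linear":[0,0,0],"rotation":[0,0,0],"claw":0.01},{"linear":[0,0,0],"rotation":[0,0,0],"claw":0.01},{"linear":[0,0,0],"rotation":[0,0,0],"claw":0.01},{"linear":[0,0,0],"rotation":[0,0,0],"claw":0.01}])

```text
time_s: 13.25
eef_pos: [0.5826, 0.1941, 0.1738]
tcp_rot: [0.726, 0.688, 0.0, 0.0]
ft_force: [0.5, 0.4, -2.1]
grip_width: 0.0194
gripper_force: 25.0
```

```bash
python3 snap.py w_end; python3 rel.py w_end
python3 - <<'E'
from h import *
from station import sensors
F=[];T=[]
for i in range(8):
    s=sensors.sense();F.append(s["ft_force"]);T.append(s["wrist_torque"]);p,d=vision.camera("scene")
print(np.mean(F,0),np.mean(T,0),s["eef_pos"],s["tcp_rot"])
cv2.imwrite("pics/end_s.png",cv2.resize(p[165:275,330:450,::-1],None,fx=5,fy=5,interpolation=cv2.INTER_CUBIC))
E
```

```text
13.25 [0.58262896 0.19410722 0.17380744] [7.26155689e-01 6.87530290e-01 9.14726729e-05 7.87602122e-05] [ 2.34222131e-01  7.42122147e-02  1.77346721e+00 -4.66622617e-05
  1.29367602e+00  2.88866249e-01] 0.0015838294412238408
0.03 1208 ymid 1.13817681713594e-05 x 0.008348262442675539
0.045 19 ymid 5.2334936660487254e-05 x 0.008677524122173786
0.09 62 ymid -0.012659342435101587 x 0.008822487822536494
fl 912 ((314.0501403808594, 263.1074523925781), 26.135353088378906) ((313.8052978515625, 264.516845703125), (45.165382385253906, 52.449676513671875), 84.7635498046875)
[0.58235892 0.19793661 0.146     ] [ 0.00380824 -0.00048541  0.02780742]
[0.58216637 0.19707283 0.146     ] [ 0.00293524 -0.00063051  0.02780737]
[ 0.2150615  -0.01256677 -1.1952298 ] [-0.0709977   0.05338492  0.01753867] [0.58256338 0.19409493 0.17364097] [ 7.26159901e-01  6.87525853e-01  1.07241248e-06 -4.40634643e-06]
```

View pics/end_s.png

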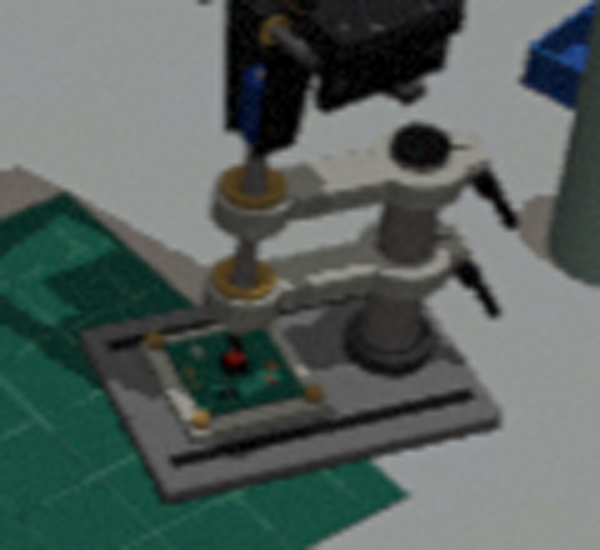

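The rod passes through both bushings at (252,185) and (243,278), with the red key at (233,358) clear below. Sideways force is about 0.2 N and the vertical force is just the plunger's weight, so it hangs freely. The foot works out at 49 mm, between the key (31 mm) and the bushing's underside (64 mm).

```bash
python3 -c "
from station import job
print(job.job_done())"
```

```text
the job is handed in; nothing more can be done
None
```

The blue-grip plunger is threaded through both bushings and still held. Its foot is at about 49 mm (worked out from the arm's height; too dark to see), 15 mm below the lower bushing and 18 mm above the switch. It hangs freely with about 0.2 N sideways, and the job was handed in at about 14 s.

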